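# Wedge the sagging model board level and stand a tower on it

### The job

The little hinged board that carries the castle wall sags at its front edge. Take the tapered wooden wedge (not the straight block) and push it, thin end first and squarely, under the middle of the board's front edge until the board is up level against its two stop hooks and the wedge is jammed tight; then stand the smaller round tower upright on the bare floor of the board behind the wall. Don't bear on the board or its wall with the robot, and leave everything else where it is.

Things in the scene. Friction and masses are not known exactly. Their poses are not given: they have to be found in the camera images.
- wedge: Plain light-wood wedge, 110 mm long, 42 mm wide, flat underside; top slopes evenly from 28 mm high at the thick end down to 3 mm at the thin end, 70 g. Origin midway along its length and width, 14 mm above its underside; x points along it to the thin end, z up. It is best gripped across its 42 mm width, close to the thick end (x = -55 mm).
- board_edge (a point): Middle of the board's lower front edge, under which the wedge goes. x points back to the hinge, the way the wedge is pushed; y to the left. The edge is 8 mm above the stand when sagging, 20 mm when level; the wedge jams about 75 mm in, thick end 35 mm in front of the edge. Beneath is bare stand, clear 60 mm to each side and 120 mm deep.
- board_floor (a point): Centre of the bare floor on top of the board; axes as board_edge. 75 mm behind the front edge, 17 mm above the underside, so 37 mm above the stand when level. The bare floor reaches 60 mm to the front of this point, 50 mm to the back and 65 mm to either side. z is upright when level; sagging it is tipped 5 degrees.
- board: The hinged board with its wall: light wood, 130 mm front to back, 148 mm wide, 0.6 kg in a fixed wooden jig. Origin on the hinge axis at the back, 130 mm behind the front edge; x runs from front to back. It falls back by its own weight if let go; two steel hooks over its front corners stop it when it is level. The wedge carries 3 N when it just lifts the board, 9 N or more once a push of 20 N has jammed it.
- wall_top (a point): Middle of the top of the battlemented stone wall on the board's front: 130 mm wide, 12 mm thick, 73 mm high. It overhangs the edge by 13 mm; with the board level its top is 110 mm and the overhang's underside 32 mm above the stand. An upright gripper has no room close in front of the edge: lean it 30 to 40 degrees, fingers pointing in under the wall.
- tower_mid (a point): The smaller of the two round battlemented stone towers: 55 mm across, 87 mm high, 40 g; open the gripper wider than 60 mm to go round it; this point is on its axis, 43.5 mm above its foot. z up.
- tower: The same smaller tower, at the centre of its foot. The gatehouse behind it begins at x = 0.65 and is 320 mm high above the table; keep the gripper clear of it.
- label_roll: White label roll, 60 mm across, 30 mm high; a loose bystander (origin under it).
- figure: Game figure on a round foot, 26 mm across, 47 mm high; a loose bystander (origin under its foot).
- stand_top (a point): Point on the top face of the fixed plywood stand, 140 mm above the table, on which everything here stands; heights are given above this face. Along its front, x below 0.37, stand things that are stuck down: the larger tower (68 mm across, 117 mm high, front left corner), a straight wooden block, a timber frame and a brush (up to 28 mm high).

How it is judged:
By the outcome, as a careful person would: the job done as asked, in the order asked, and still so for the second after the job is handed in, with the robot touching nothing.
It also fails if it takes over 62 s, if anything falls off the work surface, if the arm or the gripper's body presses on something with over 40 N, if the wrist force passes 120 N, or if a joint passes its speed limit or range.

### The arm

A 6-joint arm with a two-finger parallel gripper is mounted at the origin on a cart in front of the work surface, level with it; the furniture and walls round the work are solid. World frame = base frame: x ahead of the robot, y to its left, z up, the work surface at z = 0. Lengths are in m, angles in rad, forces in N, time in s.
With the tool pointing down it reaches from about 0.25 to 0.775 m from the base axis. Payload 4 kg.
Tool frame: the origin (TCP) lies at the very end of the fingers, on their centre line; the grasp point (between the pads) lies 19 mm behind it; z points along the fingers, y is the line along which they close (so a half turn about z gives the same grasp; the last joint's range is limited). The gripper opens to 94 mm and grips with 3 to 60 N. Pads are 16 mm wide; open, the fingers measure 119 mm over their backs; the gripper's body (75 mm by 177 mm) begins 78 mm behind the grasp point.
Start: joints at [-1.265, 0.087, 1.371, -0, 1.684, -0.103], TCP at [0.219, -0.505, 0.206] pointing down, gripper open.
Joint ranges: [-3.1, 3.1], [-0.76, 2.03], [0.27, 2.55], [-1.08, 4.22], [0.17, 2.65], [-2.57, 2.57]. Speed limits (rad/s): [2.79, 2.79, 3.14, 3.14, 3.14, 3.14].

### API

Orientations are given as [roll, pitch, yaw] about the fixed x, y, z axes, in that order (R = Rz(yaw) Ry(pitch) Rx(roll)).
In Python, from bench import robot, vision gives the robot as it stands.
- The arm moves only by the shell command python3 -m crank 'ROWS'. ROWS is JSON, a list of rows, each a list of 3 entries, a list of its own where there are three numbers: the closure, from 0 (fully open) to 1 (shut), then the shift along the tool's x, y, z in m, then the turn, a rotation vector about the tool's x, y, z in degrees. A call has 1 to 8 rows; each row shifts and turns the commanded pose from where the row before left it, along the tool's axes as they then stand; what a row does not reach is not made up. A row lasts 1/10 s, in which the tool goes at most 50 mm and 8.59 degrees, less where a joint would pass 70% of its speed; a pose out of reach is approached as far as the arm can. A call with a gripper value outside its range is refused whole. The fingers move at their own pace and stop on an object; the grip force is fixed at half the most. Time passes only in rows, so rows that do not move let the fingers close. It gives the time, the measured TCP pose, the force, the opening and the grip force at its end, in the units of the state.
- robot.get_obs(): the state, without advancing time (a new reading comes with each control period).
- vision.snapshot(name): name is "scene" or "top"; returns a dict with "color" (420x560x3 uint8, red, green, blue), "z_map" (420x560 float32, m along the optical axis (not along the pixel's ray), 0 where there is no reading), "fx", "fy", "cx", "cy" (pixels), "R" (3x3) and "t" (3): a world point X has camera coordinates R X + t. Camera axes: x right, y down, z forward; pixel columns grow to the right and rows downward; lengths in m; the calibration is good to about 2 mm. A picture is of the moment at which its call begins.
- robot.close_job(): hands the job in; it is judged then, once.
The state is a dict: "time": time; "joint_positions": joint angles; "qvel": joint speeds; "joint_torque": joint torques, N m; "tool_pos": TCP position; "ee_rot": TCP orientation; "wrist_force": force on the tool from outside, world axes, zero at the start; "wrist_torque": the same for the moment, N m; "width": finger opening in m; "finger_force": force on a finger pad.
Only numpy, scipy, OpenCV 4.12 (cv2) and the standard library are available. Lean on these libraries where they do the work, as an engineer would, in place of code of your own. Each camera call takes 0.05 s, during which the arm holds its last target. There are 200 camera calls.

## Working session

There is one attempt and no reset: what is moved stays moved. The work goes in short steps, Python scripts to look and compute and a shell command to move; the robot and the scene stay as the last step left them, time stands still between calls to the robot, and variables do not carry over. Pictures are saved under pics/ and viewed, at most 10 in all, crops included, and the job is handed in when it is done.

```bash
ls; mkdir -p pics
python3 - <<'E'
from bench import robot, vision
import cv2, numpy as np
for n in ("scene","top"):
    s=vision.snapshot(n); np.savez(f"pics/{n}0.npz",**s)
    cv2.imwrite(f"pics/{n}0.png",s["color"][:,:,::-1])
    print(n,s["fx"],s["cx"],s["cy"],(-s["R"].T@s["t"]).round(3),s["R"].round(3).tolist())
o=robot.get_obs(); print(o["time"],o["tool_pos"],o["ee_rot"],o["width"])
E
```

```text
pics
scene 520.9689026429171 277.5869549380863 201.92426048727347 [0.602 0.779 0.604] [[-0.997, 0.079, 0.011], [0.021, 0.388, -0.922], [-0.077, -0.918, -0.388]]
top 444.0163650101272 285.37828282910067 210.67869687848022 [ 0.451 -0.101  1.176] [[-0.02, -1.0, 0.012], [-0.996, 0.019, -0.083], [0.082, -0.014, -0.997]]
0.1 [ 0.21847187 -0.5042137   0.20442931] [-3.13962957e+00 -1.86765921e-04  4.08812694e-01] 0.09365545640088106
```

View pics/scene0.png

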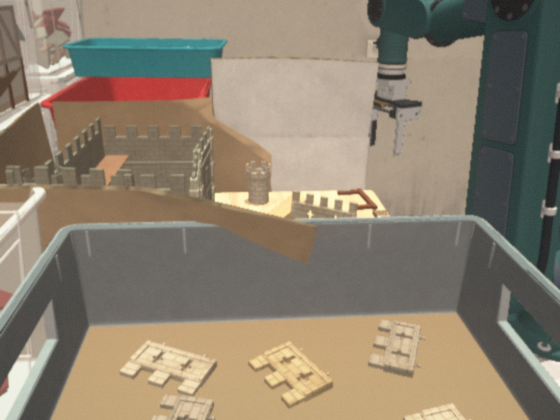

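View pics/top0.png

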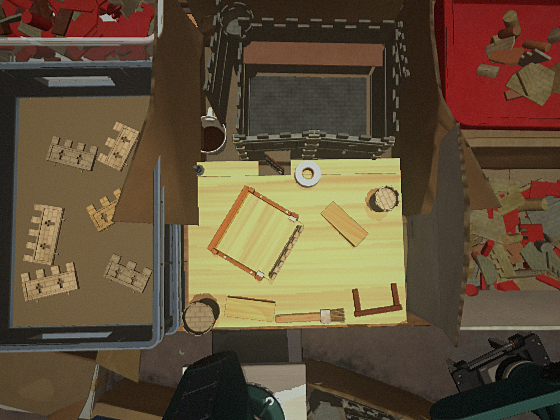

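The top view shows the board jig at about (255,232), its wall on the lower-right side at about (285,252). The wedge is at (344,224), the small tower at (383,199) and the label roll at (308,173). I'll zoom in.

```bash
cat > h.py <<'E'
import numpy as np, cv2
from bench import vision, robot
def load(n): return dict(np.load(n))
def ray(s,u,v,z):
    d=s["R"].T@np.array([(u-s["cx"])/s["fx"],(v-s["cy"])/s["fy"],1.]); c=-s["R"].T@s["t"]
    return c+d*(z-c[2])/d[2]
def proj(s,X):
    p=s["R"]@np.array(X)+s["t"]; return np.array([s["fx"]*p[0]/p[2]+s["cx"],s["fy"]*p[1]/p[2]+s["cy"]])
def cloud(s):
    v,u=np.indices(s["z_map"].shape); z=s["z_map"]
    P=np.stack([(u-s["cx"])/s["fx"]*z,(v-s["cy"])/s["fy"]*z,z],-1)
    return (P-s["t"])@s["R"]
E
python3 - <<'E'
from h import *
s=load("pics/top0.npz"); c=s["color"][:,:,::-1]
cv2.imwrite("pics/top0z.png",cv2.resize(c[155:325,190:415],None,fx=3.5,fy=3.5,interpolation=cv2.INTER_CUBIC))
P=cloud(s); h=(P[...,2]-0.14)*1000
np.set_printoptions(linewidth=250)
print("stand",np.median(h[240:290,315:345]))
print("wedge/heights every 3px"); print(h[195:255:4,312:408:4].round().astype(int))
print("board"); print(h[180:292:5,200:312:5].round().astype(int))
E
```

```text
stand -1.019029812142913
wedge/heights every 3px
[[  -1    0   -1   -2   -1   -3    0   -3   -1   -1   -1    0    1   -1    0   15   91   62   61   61   59   67   -3  -21]
 [   0   -2    2   -1   -1    0   -1   -3   -1    1   -2   -1   -2   -3    0   29   87   60   60   62   61   59    1  -19]
 [   0   -4   -3    2   -2   -2    1    1   -1   -2   -2   -1    0   -1   -1   29   70   60   61   60   58   69   -3  -15]
 [   3    0    0    2    3    6    8    0    0   -4    1   -2    0   -2    0   10   41   85   62   62   60   -2   -2  -16]
 [   0   -2   -1    2    6    4    7    8   10   -3    1   -1    1   -1    2    1    0   13   -3    0    0   -1    1  -17]
 [   4   -2   -2    5    3    5   11   13   12   14   -3   -1   -1   -2   -2   -1   -3   -3    1    1   -2   -2    0  -23]
 [   0   -2   -2    0    5   12   13   14   15   16   17   -3    2    0    1   -1   -1   -2   -2    1   -4    0    3  -17]
 [   0   -1   -3   -2   -1    9   13   12   13   17   17   19   -6    0   -2    0   -3    1    0   -3   -1   -1   -4  -20]
 [  -2   -2    2    2   -2    3   14   16   19   17   17   21   25 
[... 1757 characters left out ...]
33 33 29 31 30 26 27 30 28 27 25 24 74 -2 -1  0  2]
 [-3 -1 -1 36 32 34 34 32 32 28 31 27 27 28 27 25 26 74 97 -1 -4  0  1]
 [-1  0 -2 -5 13 16 30 32 29 30 30 29 28 23 26 21 40 75  0  0 -2 -2  2]
 [ 0 -2 -2  4  0 -2 13 12 34 30 25 27 26 26 25 25 78 -1 -1 -2 -2 -2  0]
 [-1  0  1  2  0  1 -1 -2 12 29 28 29 24 25 23 43 97  0 -1  0  2 -2  1]
 [-1 -1 -1  0 -1  0  0  2 -1 17 13 27 25 26 27 79 -2  0 -2 -3 -3 -2  3]
 [ 1 -1  1  0 -1 -4 -2 -1  1  1 -3 46 39 25 73 96 -1 -2  2  0 -2 -4  4]
 [-3 -2  1  0 -1  1 -2 -2  0 -5 -1 -6 44 -8 19  1 -3  2 -4  1 -2  0 -1]
 [-1 -1  1  0 -4  1 -2 -4 -2 -2  1 -2  1 -2  0 -3 -1  0 -1 -2 -2 -2 -2]
 [ 1  0  1  0 -3  1 -3 -1 -3  1  0 -4  0 -3 -3 -2 -4  1 -1  0 -1 -2  1]]
```

View pics/top0z.png

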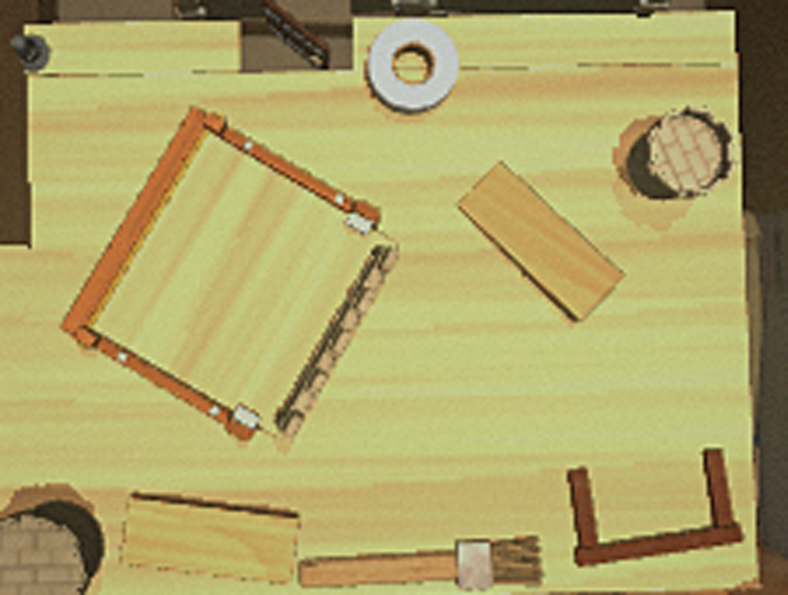

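The zoom shows the wedge's thin end at crop (500,162)/(458,205) and its thick end at (624,275)/(580,322). The wall runs from (390,248) to (285,425), and the hinge bar from (197,110) to (68,328). The steel hooks are at (360,222) and (245,415). The tower is at (688,152), roll (413,65), figure (32,52).

Run:
```python
from h import *
s=load("pics/top0.npz"); P=cloud(s); h=(P[...,2]-0.139)*1000
v,u=np.indices(h.shape)
W=lambda x,y,hh: ray(s,190+(x+.5)/3.5-.5,155+(y+.5)/3.5-.5,.139+hh/1000)
# wedge: corners
c=[W(500,162,3),W(458,205,3),W(624,275,28),W(580,322,28)]
for p in c: print("wc",p.round(4))
thin=(c[0]+c[1])/2; thick=(c[2]+c[3])/2; d=thin-thick
print("wedge centre",((thin+thick)/2).round(4),"yaw",np.degrees(np.arctan2(d[1],d[0])),"len",np.hypot(*d[:2]))
m=(h>5)&(h<40)&(u>312)&(u<380)&(v>195)&(v<255)
print("mask rect",cv2.minAreaRect((P[m][:,:2]*1000).astype(np.float32)))
# tower
m=(h>50)&(h<110)&(u>360)&(u<408)&(v>175)&(v<225)
for lo,hi in((55,68),(75,110)):
    mm=m&(h>lo)&(h<hi); print("tower",lo,cv2.minEnclosingCircle((P[mm][:,:2]*1000).astype(np.float32)),mm.sum())
# wall top
m=(h>85)&(h<110)&(u>255)&(u<312)&(v>215)&(v<290)
print("walltop",cv2.minAreaRect((P[m][:,:2]*1000).astype(np.float32)),np.median(h[m]))
# board floor corners
B=[W(212,128,36),W(95,332,36),W(355,210,26),W(235,405,26)]
for p in B: print("floor",p.round(4))
for a,b,hh in(((197,110),(68,328),17),((225,115),(380,205),17),((75,340),(240,435),17),((390,248),(285,425),97)):
    d=W(*b,hh)-W(*a,hh); print(W(*a,hh).round(4),W(*b,hh).round(4),np.degrees(np.arctan2(d[1],d[0])))
# hooks
for a in((360,222),(245,415)): print("hook",W(*a,42).round(4))
pc=cv2.Mat if 0 else None
m=(h>18)&(h<36)&(u>215)&(u<270)&(v>205)&(v<262)
A=np.c_[P[m][:,:2],np.ones(m.sum())]; k=np.linalg.lstsq(A,h[m]/1000,rcond=None)[0]; print("plane",k,np.degrees(np.arctan(np.hypot(k[0],k[1]))),np.degrees(np.arctan2(k[1],k[0])))
```

```text
wc [ 0.5575 -0.2259  0.142 ]
wc [ 0.5292 -0.1969  0.142 ]
wc [ 0.4796 -0.3014  0.167 ]
wc [ 0.4497 -0.2718  0.167 ]
wedge centre [ 0.504  -0.249   0.1545] yaw 43.70564285993393 len 0.10883983147340445
mask rect ((502.8805236816406, -257.0495300292969), (147.52926635742188, 129.90199279785156), 88.57733917236328)
tower 55 ((554.0111694335938, -334.2400817871094), 26.36172103881836) 367
tower 75 ((554.2255859375, -334.9171447753906), 27.57660484313965) 113
walltop ((441.20013427734375, -115.74195098876953), (7.964329242706299, 129.31463623046875), 58.47359848022461) 96.22295604686893
floor [ 0.5798 -0.0356  0.175 ]
floor [0.4496 0.041  0.175 ]
floor [ 0.5255 -0.1275  0.165 ]
floor [ 0.4008 -0.0474  0.165 ]
[ 0.5944 -0.0247  0.156 ] [0.4525 0.0612 0.156 ] 148.80649597998132
[ 0.5907 -0.0431  0.156 ] [ 0.5291 -0.1442  0.156 ] -121.34122273007667
[0.4446 0.0567 0.156 ] [ 0.381  -0.0499  0.156 ] -120.82915728671206
[ 0.4968 -0.1463  0.236 ] [ 0.3919 -0.0809  0.236 ] 148.0689037073626
hook [ 0.5165 -0.1301  0.181 ]
hook [ 0.3952 -0.0545  0.181 ]
plane [0.01109224 0.00091468 0.02565325] 0.637669086945218 4.714015399663087
```

```bash
cat >> h.py <<'E'
from scipy.spatial.transform import Rotation as Ro
EX=58.6; ex=np.array([np.cos(np.radians(EX)),np.sin(np.radians(EX)),0]); EDGE=np.array([.4492,-.1027,.140])
def tool(yaw,tilt):  # tool x horizontally toward yaw, fingers lean tilt deg toward yaw
    return Ro.from_euler("xyz",[180,0,yaw],degrees=True)*Ro.from_euler("y",tilt,degrees=True)
def delta(pos,yaw,tilt,o=None):
    o=o or robot.get_obs(); R0=Ro.from_euler("xyz",o["ee_rot"]); R1=tool(yaw,tilt); d=np.array(pos)-o["tool_pos"]
    print("t",round(o["time"],2),"pos",o["tool_pos"].round(4) if hasattr(o["tool_pos"],"round") else o["tool_pos"])
    print("shift now-axes mm",(R0.inv().apply(d)*1000).round(1),"turn",np.degrees((R0.inv()*R1).as_rotvec()).round(2),"shift after-turn mm",(R1.inv().apply(d)*1000).round(1),"world mm",(d*1000).round(1))
E
python3 - <<'E'
from h import *
c=np.array([.504,-.249,0]); a=np.radians(43.7); ew=np.array([np.cos(a),np.sin(a),0])
g=c-.040*ew; g[2]=.148; print(g)
delta(g+[0,0,.08],43.7,35)
E
```

```text
[ 0.47508131 -0.2766353   0.148     ]
t 0.1 pos [ 0.2185 -0.5042  0.2044]
shift now-axes mm [ 325.9 -106.9  -23.3] turn [  6.09  34.6  -19.67] shift after-turn mm [294.3  12.8 177.3] world mm [256.6 227.6  23.6]
```

```bash
python3 -m crank '[[0,[0.035,-0.01,-0.02],[0,0,0]],[0,[0.04,-0.013,-0.02],[0,0,0]],[0,[0.04,-0.014,-0.02],[0,0,0]],[0,[0.04,-0.014,0],[0,0,0]],[0,[0.04,-0.014,0],[0,0,0]],[0,[0.04,-0.014,0],[0,0,0]],[0,[0.04,-0.014,0],[0,0,0]],[0,[0.04,-0.014,0],[0,0,0]]]'; python3 -m crank '[[0,[0,0,0],[1.22,6.92,-3.93]],[0,[0,0,0],[1.22,6.92,-3.93]],[0,[0,0,0],[1.22,6.92,-3.93]],[0,[0,0,0],[1.22,6.92,-3.93]],[0,[0,0,0],[1.22,6.92,-3.93]],[0,[0,0,0],[0,0,0]],[0,[0,0,0],[0,0,0]]]'
python3 -c "
from h import *
delta([.4751,-.2766,.188],43.7,35)"
```

```text
time: 0.9
tool_pos: [0.466, -0.2798, 0.265]
ee_rot: [-3.141, 0.0, 0.409]
wrist_force: [0.5, -0.5, -0.5]
width: 0.0938
finger_force: 0.0
time: 1.6
tool_pos: [0.4647, -0.2817, 0.2647]
ee_rot: [-3.14, -0.609, 0.759]
wrist_force: [0.4, 0.5, 0.3]
width: 0.0943
finger_force: 0.0
t 1.6 pos [ 0.4647 -0.2817  0.2647]
shift now-axes mm [-34.8   3.5  69.2] turn [ 0.05  0.14 -0.17] shift after-turn mm [-35.    3.5  69.1] world mm [ 10.4   5.1 -76.7]
```

```bash
python3 -m crank '[[0,[-0.0115,0.001,0.0204],[0,0,0]],[0,[-0.0115,0.001,0.0204],[0,0,0]],[0,[-0.0115,0.001,0.0204],[0,0,0]],[0,[-0.0115,0.0005,0.0204],[0,0,0]],[0,[-0.006,0,0.010],[0,0,0]],[0,[-0.006,0,0.010],[0,0,0]],[0,[0,0,0],[0,0,0]],[0,[0,0,0],[0,0,0]]]'
python3 - <<'E'
from h import *
delta([.4751,-.2766,.148],43.7,35)
for n in("top","scene"):
    s=vision.snapshot(n); np.savez(f"pics/{n}1.npz",**s)
s=load("pics/top1.npz"); cv2.imwrite("pics/top1z.png",cv2.resize(s["color"][155:325,250:415,::-1],None,fx=3.5,fy=3.5,interpolation=cv2.INTER_CUBIC))
E
```

```text
time: 2.4
tool_pos: [0.4759, -0.2767, 0.1499]
ee_rot: [3.138, -0.61, 0.765]
wrist_force: [1.1, 0.7, 0.2]
width: 0.0939
finger_force: 0.0
t 2.4 pos [ 0.4759 -0.2767  0.1499]
shift now-axes mm [-1.5 -0.6  1.3] turn [0.14 0.06 0.1 ] shift after-turn mm [-1.5 -0.6  1.3] world mm [-0.8  0.1 -1.9]
```

View pics/top1z.png

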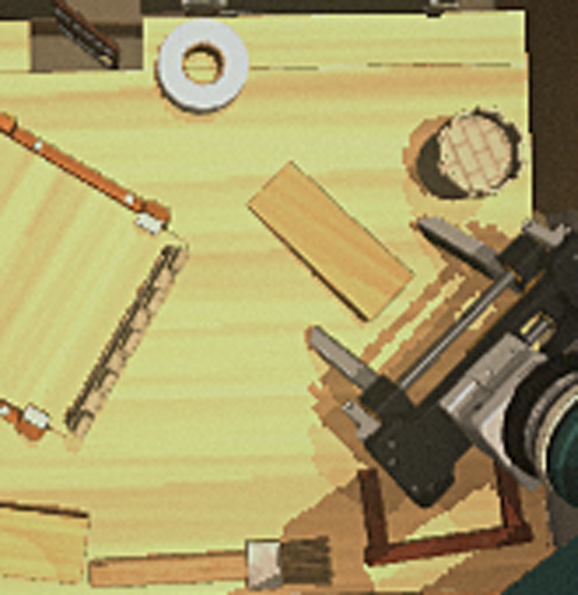

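The fingertips are at crop (420,225) and (315,335), straddling the wedge's thick end (mid ~(391,297)) and well centred. I'll close.

```bash
python3 -m crank '[[1,[0,0,0.001],[0,0,0]],[1,[0,0,0],[0,0,0]],[1,[0,0,0],[0,0,0]],[1,[0,0,0],[0,0,0]],[1,[0,0,0],[0,0,0]],[1,[0,0,0],[0,0,0]],[1,[0,0,0],[0,0,0]],[1,[0,0,0],[0,0,0]]]'
python3 - <<'E'
from h import *
o=robot.get_obs(); print(o["width"],o["finger_force"],o["wrist_force"])
# start pose: thin end 15 mm in front of edge -> TCP (wedge x=-40) 15+95 before edge
delta(EDGE-ex*.110+[0,0,.018],EX,35)
E
```

```text
time: 3.3
tool_pos: [0.4758, -0.2762, 0.1481]
ee_rot: [3.14, -0.61, 0.763]
wrist_force: [0.0, 0.1, -0.2]
width: 0.0421
finger_force: 30.0
0.04205313901542009 29.985675243660808 [ 0.03478265  0.09493756 -0.16960988]
t 3.3 pos [ 0.4758 -0.2762  0.1481]
shift now-axes mm [   1.1 -115.5  -11.5] turn [  8.62   0.06 -12.18] shift after-turn mm [  25.5 -113.1    5.8] world mm [-83.9  79.6   9.9]
```

```bash
python3 -m crank '[[1,[0.0057,0,-0.0082],[0,0,0]],[1,[0,0,0],[0,0,0]],[1,[-0.001,-0.029,-0.001],[0,0,0]],[1,[-0.001,-0.029,-0.001],[0,0,0]],[1,[-0.001,-0.029,-0.001],[0,0,0]],[1,[-0.0016,-0.0285,0],[0,0,0]],[1,[0,0,0],[4.31,0,-6.09]],[1,[0,0,0],[4.31,0,-6.09]]]';  python3 -m crank '[[1,[0,0,0],[0,0,0]],[1,[0,0,0],[0,0,0]]]'
python3 - <<'E'
from h import *
delta(EDGE-ex*.110+[0,0,.0085],EX,35)
s=vision.snapshot("top"); np.savez("pics/top2.npz",**s); cv2.imwrite("pics/top2z.png",cv2.resize(s["color"][180:325,210:375,::-1],None,fx=4,fy=4,interpolation=cv2.INTER_CUBIC))
E
```

```text
time: 4.1
tool_pos: [0.3909, -0.1955, 0.1582]
ee_rot: [3.14, -0.609, 1.028]
wrist_force: [0.6, 0.4, 0.2]
width: 0.042
finger_force: 30.0
time: 4.3
tool_pos: [0.3923, -0.1966, 0.1578]
ee_rot: [-3.141, -0.61, 1.021]
wrist_force: [0.8, 0.9, -0.8]
width: 0.0418
finger_force: 30.0
t 4.3 pos [ 0.3923 -0.1966  0.1578]
shift now-axes mm [-5.5 -0.3  7.6] turn [ 0.04  0.07 -0.1 ] shift after-turn mm [-5.5 -0.3  7.6] world mm [-0.4  0.  -9.3]
```

View pics/top2z.png

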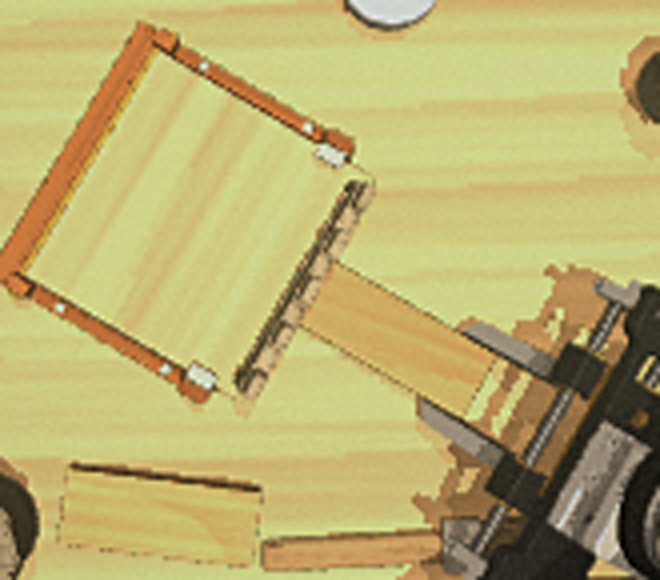

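The wedge is held square to the wall. Its edges run (345,262)→(495,358) and (300,322)→(465,418), pointing at the middle of the wall. I'll lower it, release and regrip so that it lies flat.

```bash
python3 -m crank '[[1,[-0.003,0,0.004],[0,0,0]],[1,[-0.0025,0,0.0036],[0,0,0]],[1,[0,0,0],[0,0,0]],[0.45,[0,0,0],[0,0,0]],[0.45,[0,0,0],[0,0,0]],[0.45,[0,0,0],[0,0,0]],[1,[0,0,0],[0,0,0]],[1,[0,0,0],[0,0,0]]]'; python3 -m crank '[[1,[0,0,0],[0,0,0]],[1,[0,0,0],[0,0,0]],[1,[0,0,0],[0,0,0]]]'
python3 - <<'E'
from h import *
s=load("pics/top2.npz"); ey=np.array([-ex[1],ex[0],0])
Q=lambda x,y,hh: ray(s,210+(x+.5)/4-.5,180+(y+.5)/4-.5,.140+hh/1000)
for p in (Q(495,358,38),Q(465,418,38),Q(345,262,17),Q(300,322,17)): d=p-EDGE; print((d@ex*1000).round(1),(d@ey*1000).round(1))
delta(EDGE-ex*.040+[0,0,.0085],EX,35)
E
```

```text
time: 5.15
tool_pos: [0.392, -0.1966, 0.1485]
ee_rot: [3.142, -0.61, 1.023]
wrist_force: [-1.2, 0.2, -0.2]
width: 0.0423
finger_force: 30.0
time: 5.45
tool_pos: [0.392, -0.1966, 0.1484]
ee_rot: [3.142, -0.61, 1.023]
wrist_force: [0.1, 0.1, 0.9]
width: 0.042
finger_force: 30.0
-124.6 -19.2
-126.6 18.0
-26.0 -23.7
-20.9 18.8
t 5.45 pos [ 0.392  -0.1966  0.1484]
shift now-axes mm [57.4 -0.1 40. ] turn [-0.    0.06  0.  ] shift after-turn mm [57.3 -0.1 40.1] world mm [36.4 59.8  0.1]
```

```bash
python3 -m crank '[[1,[0.0082,0,0.00574],[0,0,0]],[1,[0.0082,0,0.00574],[0,0,0]],[1,[0.0082,0,0.00574],[0,0,0]],[1,[0.0041,0,0.00287],[0,0,0]],[1,[0.0041,0,0.00287],[0,0,0]],[1,[0.0041,0,0.00287],[0,0,0]],[1,[0.0041,0,0.00287],[0,0,0]],[1,[0,0,0],[0,0,0]]]'; python3 -m crank '[[1,[0.0041,0,0.00287],[0,0,0]],[1,[0.0041,0,0.00287],[0,0,0]],[1,[0.0041,0,0.00287],[0,0,0]],[1,[0.0041,0,0.00287],[0,0,0]],[1,[0,0,0],[0,0,0]]]';python3 -c "
from h import *
delta(EDGE-ex*.020+[0,0,.0085],EX,35)"
```

```text
time: 6.25
tool_pos: [0.4182, -0.1553, 0.1484]
ee_rot: [3.139, -0.606, 1.023]
wrist_force: [-1.9, -6.1, 1.3]
width: 0.0419
finger_force: 30.0
time: 6.75
tool_pos: [0.4287, -0.1382, 0.1484]
ee_rot: [3.139, -0.606, 1.023]
wrist_force: [-1.5, -5.5, 1.6]
width: 0.0417
finger_force: 30.0
t 6.75 pos [ 0.4287 -0.1382  0.1484]
shift now-axes mm [17.2 -1.  11.9] turn [0.15 0.27 0.01] shift after-turn mm [17.2 -1.  12. ] world mm [10.1 18.4  0.1]
```

```bash
python3 -m crank '[[1,[0.0041,0,0.00287],[0,0,0]],[1,[0.0041,0,0.00287],[0,0,0]],[1,[0.0041,0,0.00287],[0,0,0]],[1,[0,0,0],[0,0,0]]]'; python3 -m crank '[[1,[0.0016,0,0.00115],[0,0,0]],[1,[0.0016,0,0.00115],[0,0,0]],[1,[0,0,0],[0,0,0]]]';python3 -c "
from h import *
delta(EDGE-ex*.020+[0,0,.0085],EX,35)
s=vision.snapshot('top'); P=cloud(s); h=(P[...,2]-.139)*1000
v,u=np.indices(h.shape); m=(h>85)&(h<125)&(u>255)&(u<312)&(v>215)&(v<290)&(np.abs((P-EDGE)@ex+.01)<.03); print('wall',np.percentile(h[m],[20,50,80]),cv2.minAreaRect((P[m][:,:2]*1000).astype(np.float32)))
"
```

```text
time: 7.15
tool_pos: [0.4365, -0.1252, 0.1484]
ee_rot: [3.139, -0.606, 1.023]
wrist_force: [-2.1, -5.2, 0.8]
width: 0.0416
finger_force: 30.0
time: 7.45
tool_pos: [0.4382, -0.1226, 0.1484]
ee_rot: [3.139, -0.605, 1.023]
wrist_force: [-4.1, -7.2, 1.8]
width: 0.0419
finger_force: 30.0
t 7.45 pos [ 0.4382 -0.1226  0.1484]
shift now-axes mm [ 2.3 -1.   1.5] turn [ 0.14  0.34 -0.  ] shift after-turn mm [ 2.2 -1.   1.5] world mm [0.6 2.8 0.1]
wall [ 88.71268044  91.16756633 109.85794557] ((444.1072998046875, -110.15104675292969), (10.560169219970703, 129.01498413085938), 58.87327194213867)
```

```bash
python3 -m crank '[[1,[0.0016,0,0.00115],[0,0,0]],[1,[0.0016,0,0.00115],[0,0,0]],[1,[0,0,0],[0,0,0]]]'; python3 -m crank '[[1,[0.0016,0,0.00115],[0,0,0]],[1,[0,0,0],[0,0,0]]]'
```

```text
time: 7.8
tool_pos: [0.4387, -0.122, 0.1484]
ee_rot: [3.139, -0.597, 1.022]
wrist_force: [-12.8, -15.7, 7.4]
width: 0.0413
finger_force: 30.0
time: 8.0
tool_pos: [0.439, -0.1216, 0.1484]
ee_rot: [3.139, -0.594, 1.022]
wrist_force: [-17.7, -19.1, 9.2]
width: 0.0422
finger_force: 30.1
```

```bash
python3 -m crank '[[0.35,[0,0,0],[0,0,0]],[0.35,[-0.002,0,-0.0014],[0,0,0]],[0.35,[0,0,0],[0,0,0]],[0.35,[0,0,0],[0,0,0]],[0.35,[0,0,0],[0,0,0]],[0.35,[-0.0164,0,-0.0115],[0,0,0]],[0.35,[-0.0246,0,-0.017],[0,0,0]],[0.35,[-0.0246,0,-0.017],[0,0,0]]]';  python3 -m crank '[[0,[-0.0246,0,-0.017],[0,0,0]],[0,[-0.005,0,-0.04],[0,0,0]],[0,[-0.005,0,-0.04],[0,0,0]],[0,[0,0,-0.03],[0,0,0]]]'
python3 - <<'E'
from h import *
ey=np.array([-ex[1],ex[0],0])
for n in("top","scene"):
    s=vision.snapshot(n); np.savez(f"pics/{n}3.npz",**s)
s=load("pics/top3.npz"); P=cloud(s); h=(P[...,2]-.139)*1000
D=P-EDGE; X=D@ex*1000; Y=D@ey*1000
m=(X>10)&(X<110)&(abs(Y)<55)&(h>15)&(h<50)
A=np.c_[X[m],Y[m],np.ones(m.sum())]; print("floor plane h=",np.linalg.lstsq(A,h[m],rcond=None)[0],m.sum())
m=(X>-25)&(X<5)&(abs(Y)<65)&(h>85)&(h<130); print("wall",np.median(h[m]),X[m].mean(),Y[m].mean())
m=(X>-70)&(X<-22)&(abs(Y)<40)&(h>14)&(h<45); print("wedge rear",X[m].min(),X[m].max(),Y[m].min(),Y[m].max(),Y[m].mean(),np.percentile(h[m],[5,95]))
cv2.imwrite("pics/top3z.png",cv2.resize(s["color"][155:325,190:415,::-1],None,fx=3.5,fy=3.5,interpolation=cv2.INTER_CUBIC))
E
```

```text
time: 8.8
tool_pos: [0.3982, -0.1859, 0.1479]
ee_rot: [3.141, -0.61, 1.025]
wrist_force: [-0.3, 0.2, 0.0]
width: 0.061
finger_force: 0.0
time: 9.2
tool_pos: [0.3453, -0.2734, 0.2334]
ee_rot: [3.141, -0.61, 1.022]
wrist_force: [0.6, 0.1, 0.1]
width: 0.0895
finger_force: 0.0
floor plane h= [-5.14478487e-04 -1.83642266e-03  3.70383996e+01] 2173
wall 91.35700769108865 -8.833491851384915 0.9840696448894127
wedge rear -37.490853257968425 -22.050699064368718 -22.20822451135699 18.738233980748518 -1.6759784922712306 [23.44505844 30.31950198]
```

View pics/top3z.png

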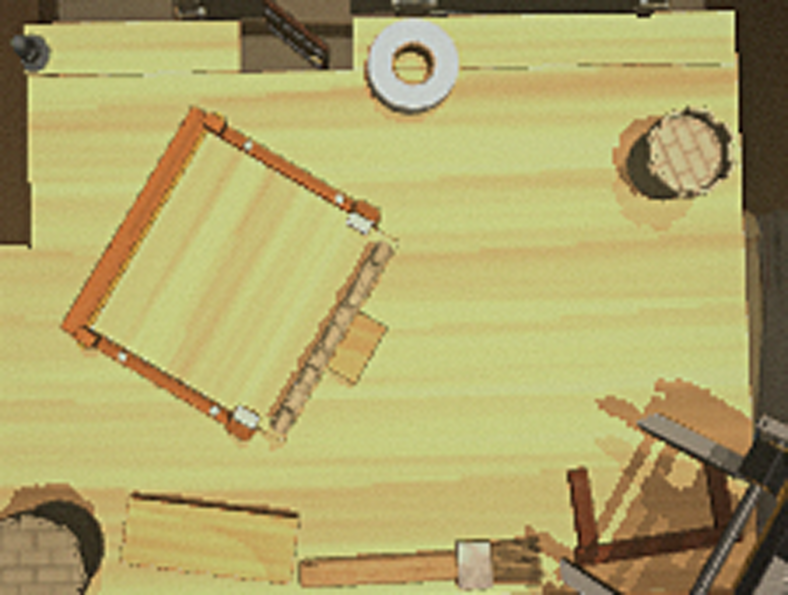

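The board is level (floor slope ≈0, floor 37 mm), with the wedge's thick end at about (385,320)/(355,383), 36 mm in front of the edge and square. The tower, roll and figure have not moved. Tower next.

Run:
```python
from h import *
delta([.554,-.3345,.30],15,0)
```

```text
t 9.3 pos [ 0.3462 -0.2749  0.2351]
shift now-axes mm [ 83.8 208.6 -19.4] turn [-12.87 -33.16  42.21] shift after-turn mm [185.3 111.3 -64.9] world mm [207.8 -59.6  64.9]
```

```bash
python3 -m crank '[[0,[0.023,0,-0.033],[0,0,0]],[0,[0.023,0,-0.033],[-1.84,-4.74,6.03]],[0,[0,0,0],[-1.84,-4.74,6.03]],[0,[0,0,0],[-1.84,-4.74,6.03]],[0,[0,0,0],[-1.84,-4.74,6.03]],[0,[0,0,0],[-1.84,-4.74,6.03]],[0,[0,0,0],[-1.84,-4.74,6.03]],[0,[0,0,0],[-1.84,-4.74,6.03]]]';  python3 -m crank '[[0,[0.03,0.019,0],[0,0,0]],[0,[0.03,0.019,0],[0,0,0]],[0,[0.03,0.019,0],[0,0,0]],[0,[0.03,0.019,0],[0,0,0]],[0,[0.03,0.019,0],[0,0,0]],[0,[0.03,0.016,0],[0,0,0]],[0,[0,0,0],[0,0,0]],[0,[0,0,0],[0,0,0]]]'
python3 -c "
from h import *
delta([.554,-.3345,.170],15,0)"
```

```text
time: 10.1
tool_pos: [0.3459, -0.271, 0.3117]
ee_rot: [-3.136, 0.005, 0.261]
wrist_force: [0.4, 0.2, -1.2]
width: 0.0939
finger_force: 0.0
time: 10.9
tool_pos: [0.5489, -0.3312, 0.3087]
ee_rot: [-3.131, 0.005, 0.266]
wrist_force: [0.5, 0.0, -0.4]
width: 0.094
finger_force: 0.0
t 10.9 pos [ 0.5489 -0.3312  0.3087]
shift now-axes mm [  4.7   6.  138.6] turn [-0.59  0.28  0.24] shift after-turn mm [  4.    4.5 138.7] world mm [   5.1   -3.3 -138.7]
```

```bash
python3 -m crank '[[0,[0.004,0.0045,0.02],[-0.59,0.28,0.24]],[0,[0,0,0.03],[0,0,0]],[0,[0,0,0.03],[0,0,0]],[0,[0,0,0.02],[0,0,0]],[0,[0,0,0.02],[0,0,0]],[0,[0,0,0.018],[0,0,0]],[0,[0,0,0],[0,0,0]],[0,[0,0,0],[0,0,0]]]'; python3 -c "
from h import *
delta([.554,-.3345,.170],15,0)
print(robot.get_obs()['wrist_force'])"; python3 -m crank '[[1,[0,0,0],[0,0,0]],[1,[0,0,0],[0,0,0]],[1,[0,0,0],[0,0,0]],[1,[0,0,0],[0,0,0]],[1,[0,0,0],[0,0,0]],[1,[0,0,0],[0,0,0]]]'
```

```text
time: 11.7
tool_pos: [0.5533, -0.3354, 0.1745]
ee_rot: [3.137, -0.003, 0.26]
wrist_force: [-0.1, 0.2, 0.5]
width: 0.0937
finger_force: 0.0
t 11.7 pos [ 0.5533 -0.3354  0.1745]
shift now-axes mm [ 0.9 -0.7  4.5] turn [ 0.24 -0.19 -0.11] shift after-turn mm [ 0.9 -0.7  4.5] world mm [ 0.7  0.9 -4.5]
[-0.13466546  0.19804156  0.54840355]
time: 12.3
tool_pos: [0.5541, -0.3358, 0.1737]
ee_rot: [3.138, -0.003, 0.26]
wrist_force: [-0.6, -0.1, 0.2]
width: 0.0524
finger_force: 30.0
```

```bash
python3 -m crank '[[1,[0,0,-0.015],[0,0,0]],[1,[0,0,-0.03],[0,0,0]],[1,[0,0,-0.03],[0,0,0]],[1,[0,0,-0.03],[0,0,0]],[1,[0,0,-0.03],[0,0,0]],[1,[0,0,0],[0,0,0]],[1,[0,0,0],[0,0,0]]]'; python3 -c "
from h import *
delta(EDGE+ex*.075+[0,0,.172],EX,0)
o=robot.get_obs();print(o['wrist_force'],o['width'])"
```

```text
time: 13.0
tool_pos: [0.5537, -0.3356, 0.3094]
ee_rot: [3.136, -0.004, 0.26]
wrist_force: [0.3, 0.2, -0.7]
width: 0.0526
finger_force: 30.0
t 13.0 pos [ 0.5537 -0.3356  0.3094]
shift now-axes mm [  13.1 -303.8   -4.2] turn [  0.39  -0.12 -43.71] shift after-turn mm [ 219.4 -210.6   -2.6] world mm [-65.4 297.    2.6]
[ 0.27807834  0.17984264 -0.70092038] 0.05261900704882985
```

```bash
python3 -m crank '[[1,[0.001,-0.03,0],[0,0,0]],[1,[0.002,-0.04,0],[0,0,0]],[1,[0.002,-0.04,0],[0,0,0]],[1,[0.002,-0.04,0],[0,0,0]],[1,[0.002,-0.04,0],[0,0,0]],[1,[0.002,-0.04,0],[0,0,0]],[1,[0.002,-0.04,0],[0,0,0]],[1,[0,-0.033,0],[0,0,0]]]'; python3 -m crank '[[1,[0,0,0],[0.07,-0.02,-7.3]],[1,[0,0,0],[0.07,-0.02,-7.3]],[1,[0,0,0],[0.07,-0.02,-7.3]],[1,[0,0,0],[0.07,-0.02,-7.3]],[1,[0,0,0],[0.07,-0.02,-7.3]],[1,[0,0,0],[0.07,-0.02,-7.2]],[1,[0,0,0],[0,0,0]],[1,[0,0,0],[0,0,0]]]'
python3 - <<'E'
from h import *
delta(EDGE+ex*.075+[0,0,.0707],EX,0)
s=vision.snapshot("scene"); cv2.imwrite("pics/sc4.png",cv2.resize(s["color"][90:240,180:420,::-1],None,fx=3.3,fy=3.3,interpolation=cv2.INTER_CUBIC))
E
```

```text
time: 13.8
tool_pos: [0.4866, -0.0372, 0.3047]
ee_rot: [3.14, 0.001, 0.261]
wrist_force: [0.8, 1.2, -0.1]
width: 0.0528
finger_force: 30.0
time: 14.6
tool_pos: [0.4876, -0.0392, 0.3056]
ee_rot: [-3.136, 0.001, 1.02]
wrist_force: [0.2, -0.9, -0.6]
width: 0.0526
finger_force: 30.0
t 14.6 pos [ 0.4876 -0.0392  0.3056]
shift now-axes mm [ 0.9  0.8 94.9] turn [-0.31  0.05 -0.17] shift after-turn mm [ 0.8  0.3 94.9] world mm [  0.6   0.6 -94.9]
```

View pics/sc4.png

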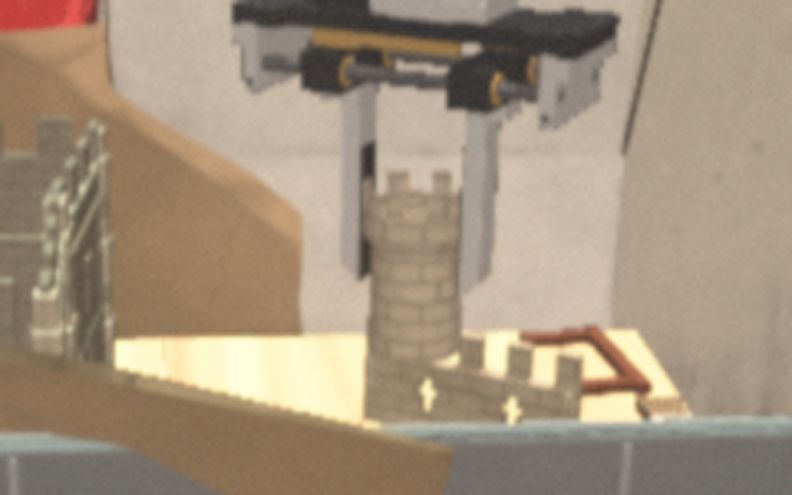

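The tower hangs upright in the fingers at about (415,260), above the board behind the wall. I'll lower it, with small steps at the end.

```bash
python3 -m crank '[[1,[0.001,0.0005,0.02],[-0.31,0.05,-0.17]],[1,[0,0,0.03],[0,0,0]],[1,[0,0,0.02],[0,0,0]],[1,[0,0,0.015],[0,0,0]],[1,[0,0,0.004],[0,0,0]],[1,[0,0,0],[0,0,0]],[1,[0,0,0],[0,0,0]]]'; python3 -c "
from h import *
delta(EDGE+ex*.075+[0,0,.0707],EX,0)
o=robot.get_obs();print(o['wrist_force'],o['width'])"
```

```text
time: 15.35
tool_pos: [0.4899, -0.0389, 0.2197]
ee_rot: [3.137, -0.002, 1.025]
wrist_force: [-0.7, -0.1, 0.1]
width: 0.0526
finger_force: 30.0
t 15.35 pos [ 0.4899 -0.0389  0.2197]
shift now-axes mm [-0.7 -1.6  9. ] turn [ 0.29 -0.11  0.14] shift after-turn mm [-0.7 -1.5  9. ] world mm [-1.7  0.2 -9. ]
[-0.65650349 -0.13596569  0.08245215] 0.05261761714808423
```

```bash
python3 -m crank '[[1,[0,0,0.004],[0.2,0,0]],[1,[0,0,0.002],[0,0,0]],[1,[0,0,0],[0,0,0]],[1,[0,0,0],[0,0,0]]]'; python3 -m crank '[[1,[0,0,0.0015],[0,0,0]],[1,[0,0,0],[0,0,0]]]'
```

```text
time: 15.75
tool_pos: [0.4894, -0.0388, 0.2126]
ee_rot: [-3.141, -0.001, 1.025]
wrist_force: [-0.3, 0.8, -0.8]
width: 0.0527
finger_force: 30.0
time: 15.95
tool_pos: [0.4893, -0.0387, 0.2108]
ee_rot: [-3.141, -0.001, 1.025]
wrist_force: [0.3, -0.6, -0.2]
width: 0.0528
finger_force: 30.0
```

```bash
python3 -m crank '[[1,[0,0,0.0007],[0,0,0]],[1,[0,0,0],[0,0,0]],[1,[0,0,0],[0,0,0]]]'; python3 -m crank '[[1,[0,0,0.0006],[0,0,0]],[1,[0,0,0],[0,0,0]]]'
```

```text
time: 16.25
tool_pos: [0.4893, -0.0387, 0.2107]
ee_rot: [-3.142, -0.001, 1.025]
wrist_force: [-0.7, 0.7, 1.7]
width: 0.0522
finger_force: 30.0
time: 16.45
tool_pos: [0.4894, -0.0386, 0.2107]
ee_rot: [3.141, -0.002, 1.026]
wrist_force: [-2.1, 0.6, 4.9]
width: 0.0526
finger_force: 30.0
```

```bash
python3 -m crank '[[1,[0,0,-0.0007],[0,0,0]],[0.4,[0,0,0],[0,0,0]],[0.3,[0,0,0],[0,0,0]],[0.1,[0,0,0],[0,0,0]],[0,[0,0,0],[0,0,0]],[0,[0,0,0],[0,0,0]],[0,[0,0,-0.015],[0,0,0]],[0,[0,0,-0.03],[0,0,0]]]'; python3 -m crank '[[0,[0,0,-0.035],[0,0,0]],[0,[0,0,-0.035],[0,0,0]],[0,[0,0,-0.03],[0,0,0]],[0,[-0.045,0,0],[0,0,0]],[0,[-0.045,0,0],[0,0,0]],[0,[-0.045,0,0],[0,0,0]],[0,[-0.045,0,0],[0,0,0]],[0,[-0.045,0,0],[0,0,0]]]'
python3 - <<'E'
from h import *
ey=np.array([-ex[1],ex[0],0])
s=vision.snapshot("top"); P=cloud(s); h=(P[...,2]-.139)*1000
D=P-EDGE; X=D@ex*1000; Y=D@ey*1000
m=(X>5)&(X<110)&(abs(Y)<60)&(h>30)&(h<44)
print("floor",np.linalg.lstsq(np.c_[X[m],Y[m],np.ones(m.sum())],h[m],rcond=None)[0])
m=(X>20)&(X<125)&(abs(Y)<60)&(h>85)&(h<150); print("tower",cv2.minEnclosingCircle(np.c_[X[m],Y[m]].astype(np.float32)),np.median(h[m]),m.sum())
m=(X>20)&(X<125)&(abs(Y)<60)&(h>85)&(h<105); print("roof",np.linalg.lstsq(np.c_[X[m],Y[m],np.ones(m.sum())],h[m],rcond=None)[0])
m=(X>-70)&(X<-22)&(abs(Y)<40)&(h>14)&(h<45); print("wedge",X[m].min(),Y[m].mean())
cv2.imwrite("pics/top5z.png",cv2.resize(s["color"][155:325,190:415,::-1],None,fx=3.5,fy=3.5,interpolation=cv2.INTER_CUBIC))
E
```

```text
time: 17.25
tool_pos: [0.4881, -0.0386, 0.254]
ee_rot: [-3.136, 0.001, 1.025]
wrist_force: [0.2, 0.3, 0.7]
width: 0.0935
finger_force: 0.0
time: 18.05
tool_pos: [0.3715, -0.2325, 0.3567]
ee_rot: [3.14, -0.001, 1.026]
wrist_force: [1.1, -0.7, 0.0]
width: 0.0939
finger_force: 0.0
floor [-8.37699038e-04  6.42261706e-04  3.70391282e+01]
tower ((75.0615463256836, -0.3807181119918823), 27.415878295898438) 99.07001905477463 561
roof [2.41988321e-03 3.17558729e-03 9.81554619e+01]
wedge -37.51169999605933 -1.6742635007430253
```

View pics/top5z.png

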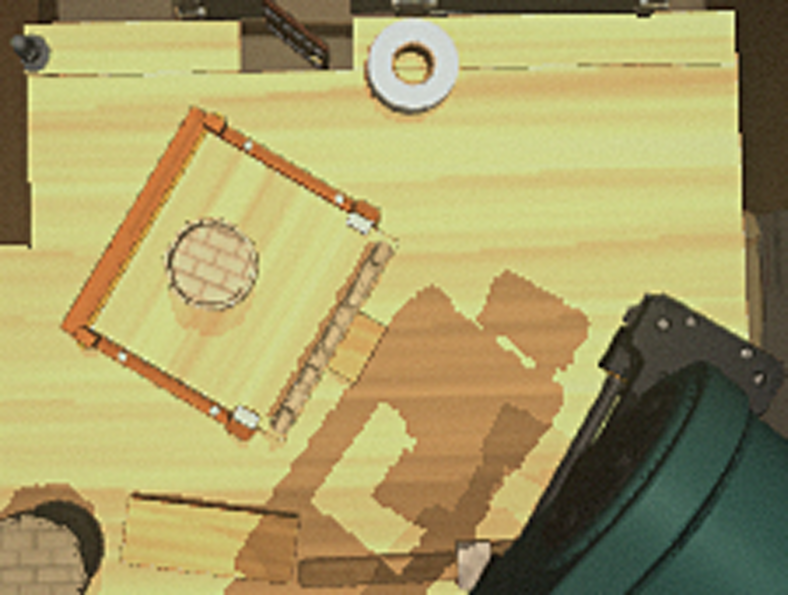

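The tower stands upright at crop (213,263), the centre of the bare floor. The board is level, the wedge is still in place at (357,345), and the roll and figure haven't moved. I'm handing it in.

```bash
python3 -c "
from bench import robot
print(robot.close_job())"
```

```text
the job is handed in; nothing more can be done
None
```

I handed the job in at about 18 s: the wedge is jammed square under the middle of the front edge with about 25 N, the board measures level, and the smaller tower stands upright at the centre of the floor behind the wall, with nothing else seen to have moved.

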